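# Release the seat-recline ratchet and fold its arm flat

## Task

A seat-recline ratchet stands on its plywood fitting board with its arm propped up. Press the pawl's thumb roller down until the pawl tips over and stays free of the teeth, then push the arm down past its teeth until it lies fully down on its rest, and come away. Use only the fingertips: do not lift the arm up or grip anything loose, and leave the loose things around the board and on it where they stand.

Things in the scene. Friction and masses are not known exactly. Their poses are not given: they have to be found in the camera images.
- board: plywood fitting board 130 x 420 x 16 mm, fixed to the bench. Origin: centre of its underside, z up. Its y axis runs lengthwise from the pawl's end (-y) to the end the arm points to (+y); both hinge axes are parallel to its x axis. Arm and pawl pivot between two steel cheek plates (54 mm over all in x, tops 120 mm high). The contact points below all lie in its x = 0 plane.
- hinge (a point): centre of the recliner arm's hinge, 106 mm above the bench, at y = -15 mm of the board.
- recliner (a joint): angle of the steel arm above level, rad: 0 = fully down on its rest post (hard stop); starts 0.55 to 1.0. Its toothed hub (radius 45 mm, teeth 0.27 rad apart) faces the pawl. Pawl in: it may sink to the next tooth but not below about 0.4; pawl free: it goes down to 0. The hinge is stiff (friction 0.8 N m): the arm stays where it is left and needs 2 to 9 N at its pad bar.
- pad_bar (a point): centre of the black rubber cross bar at the arm's end: 22 mm thick, 76 mm long, parallel to the board's x axis, 210 mm from hinge; the arm itself is a steel bar 14 wide and 20 mm deep. Level, the bar's centre is 106 mm above the bench, its top 117 mm.
- pawl (a joint): angle of the dark steel pawl, rad: 0 = fully in the teeth, to about 0.15 with its nose on a tooth; 0.50 = fully free (stop). A heavy block on top makes it tip: below about 0.2 it falls back in, beyond about 0.4 it falls over to 0.50 and stays. Its pivot lies at y = -61 mm of the board, 61 mm above the bench. Pressing takes 1 to 3 N.
- thumb_tail (a point): centre of the thumb roller, a round steel bar 22 mm thick and 46 mm long, parallel to the board's x axis, on the end of the pawl's tail at the board's -y end. With the pawl at 0 it is 87 mm above the bench, 105 mm in -y and 26 mm up from the pivot. Pressed down it swings about the pivot (the joint grows) and ends about 53 mm lower. The freed pawl's block leans towards it but stays 50 mm short of it.
- spool: bystander, loose (sizes in mm): blue thread spool, 34 across and 46 high, standing on the board under the recliner arm; the lowered arm passes 34 above it. Origin at its underside.
- glue: bystander, loose (sizes in mm): small white glue bottle, 48 across, 95 high. Origin at its underside.
- rivets: bystander, loose (sizes in mm): clear jar with a black cap, 54 across, 60 high. Origin at its underside.
- tin: bystander, loose (sizes in mm): tin with a yellow label, 66 across, 80 high. Origin at its underside.
- tape: bystander, loose (sizes in mm): black ring of tape, 90 across, 24 high, lying flat. Origin at its underside.
- camcase: bystander, loose (sizes in mm): small camera in a clear case, 70 x 50, 58 high. Origin at its underside.
- driver: bystander, loose: screwdriver about 180 long, lying mm.

How it is judged:
By the outcome, as a careful person would: the job done as asked, in the order asked, and still so for the second after the job is handed in, with the robot touching nothing.
It also fails if it takes over 48 s, if anything falls off the work surface, if the arm or the gripper's body presses on something with over 40 N, if the wrist force passes 120 N, or if a joint passes its speed limit or range.

## Robot

A 6-joint arm with a two-finger parallel gripper is mounted at the origin on the work surface. World frame = base frame: x ahead of the robot, y to its left, z up, the work surface at z = 0. Lengths are in m, angles in rad, forces in N, time in s.
With the tool pointing down it reaches from about 0.3 to 1 m from the base axis. Payload 5.1 kg.
Tool frame: the origin (TCP) lies on the centre line of the jaws, within the pads' length; the fingertips stand r.tip_reach ahead of it and the grasp point (between the pads) lies 5 mm behind it (r.tip_reach is the distance from the TCP to the fingertips, in m); z points along the fingers, y is the line along which they close (so a half turn about z gives the same grasp; the last joint's range is limited). The gripper opens to 95 mm and grips with 3 to 60 N. Pads are 20 mm wide; open, the fingers measure 119 mm over their backs; the gripper's body (75 mm by 180 mm) begins 59 mm behind the grasp point.
Start: joints at [-1.328, 0.124, 1.65, -0, 1.367, -0.083], TCP at [0.208, -0.616, 0.229] pointing down, gripper open.
Joint ranges: [-2.61, 2.61], [-1.02, 2.33], [0.03, 2.71], [-1.35, 4.49], [0.32, 2.68], [-2.91, 2.91]. Speed limits (rad/s): [2.57, 2.57, 3.14, 3.14, 3.14, 3.14].

## Interface

Orientations are given as a rotation vector (axis times angle).
In Python, from plant import r, viewer, finish_job gives the robot as it stands.
- The arm moves only by the tool step_arm, never from a script. Its arguments are lists of equal length, an entry for each row: "gripper": the gripper command: -1 is fully open, 1 is shut, values between are in proportion; "translation": the shift along the world's x, y, z in mm, a list of three; "turn": the turn about the world's z in units of 8 degrees (1.0 is 8 degrees). In form: {"gripper": [gripper, ...], "translation": [[dx, dy, dz], ...], "turn": [turn, ...]}. A call has 1 to 12 rows; each row shifts and turns the commanded pose from where the row before left it; what a row does not reach is not made up. A row lasts 1/8 s, in which the tool goes at most 62.5 mm and 10.7 degrees, less where a joint would pass 70% of its speed; a pose out of reach is approached as far as the arm can. A call is refused whole if a number of a shift passes 62.5 or a number of a turn 1, either way. A call with a gripper value outside its range is refused whole. The fingers move at their own pace and stop on an object; "squeeze" is the grip in N (left out, the last holds). Time passes only in rows, so rows that do not move let the fingers close. It gives the time, the measured TCP pose, the force, the opening and the grip force at its end, in the units of the state.
- r.get_state(): the state, without advancing time (a new reading comes with each control period).
- viewer.read_camera(name): name is "side" or "top" or "wrist"; returns a dict with "frame" (384x512x3 uint8, blue, green, red), "mtx" (3x3 intrinsics, pixels), "R" (3x3) and "t" (3): a world point X has camera coordinates R X + t. Camera axes: x right, y down, z forward; pixel columns grow to the right and rows downward; lengths in m; the calibration is good to about 2 mm. A picture is of the moment at which its call begins. There is no depth.
- finish_job(): hands the job in; it is judged then, once.
The state is a dict: "t": time; "joint_positions": joint angles; "joint_velocities": joint speeds; "effort": joint torques, N m; "position": TCP position; "tcp_rot": TCP orientation; "ft_force": force on the tool from outside, world axes, zero at the start; "ft_torque": the same for the moment, N m; "finger_gap": finger opening in m; "grip_force": force on a finger pad.
Only numpy, scipy, OpenCV 4.12 (cv2) and the standard library are available. Lean on these libraries where they do the work, as an engineer would, in place of code of your own. Each camera call takes 0.05 s, during which the arm holds its last target. There are 200 camera calls.

## Working session

There is one attempt and no reset: what is moved stays moved. The work goes in short steps, Python scripts to look and compute and a tool call to move; the robot and the scene stay as the last step left them, time stands still between calls to the robot, and variables do not carry over. Pictures are saved under pics/ and viewed, at most 10 in all, crops included, and the job is handed in when it is done.

Besides the shell and the picture viewer there is one more tool, called after "Request:" as a command line: name --pt "numbers of a row" for each row, then --argument value for the rest. step_arm: Moves the arm, as the interface text tells. Its arguments: {"type":"object","properties":{"gripper":{"type":"array"},"translation":{"type":"array"},"turn":{"type":"array"},"squeeze":{"type":"number"}},"required":["gripper","translation","turn"]}

```bash
mkdir -p pics
cat > h.py <<'E'
import numpy as np, cv2
from plant import r, viewer, finish_job
def cam(n):
    d=viewer.read_camera(n); return d["frame"],np.array(d["mtx"]),np.array(d["R"]),np.array(d["t"])
def onplane(c,uv,z):
    _,K,R,t=c; d=R.T@np.linalg.solve(K,[uv[0],uv[1],1]); o=-R.T@t
    return o+d*(z-o[2])/d[2]
def ray(c,uv):
    _,K,R,t=c; d=R.T@np.linalg.solve(K,[uv[0],uv[1],1]); return -R.T@t,d/np.linalg.norm(d)
def proj(c,X):
    _,K,R,t=c; p=K@(R@np.array(X)+t); return p[:2]/p[2]
E
python3 - <<'E'
from h import *
a=cam("top");b=cam("side")
cv2.imwrite("pics/top.png",cv2.resize(a[0],(768,576)));cv2.imwrite("pics/side.png",cv2.resize(b[0],(768,576)))
print(r.tip_reach,r.get_state()["t"],r.get_state()["tcp_rot"])
for c in(a,b):print(-c[2].T@c[3],c[2][2])
E
```

```text
0.014 0.1 [-3.09812911e+00 -5.09219510e-01  2.52941338e-04]
[0.40651262 0.04994572 1.15628387] [ 0.1747545  -0.01395251 -0.98451318]
[0.4321625  0.74578102 0.74656107] [ 0.14975597 -0.72737515 -0.66970034]
```

View pics/top.png

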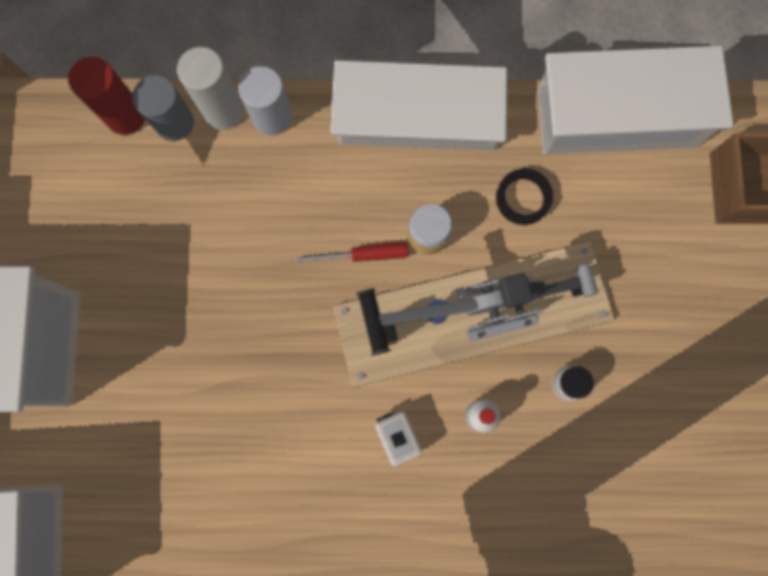

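View pics/side.png

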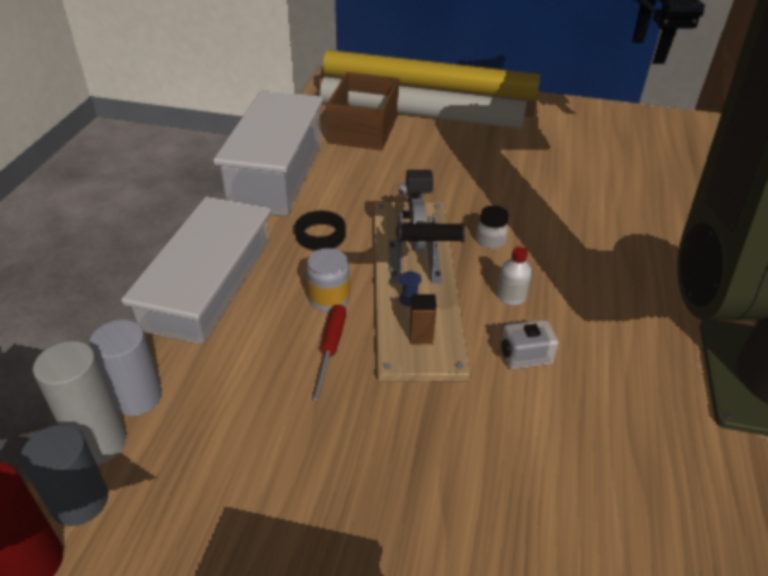

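The top view shows the board's bolts at (345,311), (361,376), (584,252) and (605,315), the pad bar at about (374,321) and the roller at about (587,281). In the side view the pad bar is at about (432,232). Next I turn these into positions with masks.

```bash
cat > m.py <<'E'
from h import *
from scipy.spatial.transform import Rotation as Ro
a=cam("top");b=cam("side")
B=np.array([onplane(a,np.array(p)/1.5,.018) for p in [(345,311),(361,376),(584,252),(605,315)]])
for p in B: print("bolt",p.round(4))
print("bolt spans",np.linalg.norm(B[0]-B[1]),np.linalg.norm(B[2]-B[3]),np.linalg.norm(B[0]-B[2]),np.linalg.norm(B[1]-B[3]))
c=B.mean(0); ey=(B[0]+B[1]-B[2]-B[3])[:2]; ey/=np.linalg.norm(ey); ex=np.array([ey[1],-ey[0]])
print("centre",c,"ey",ey,"yaw",np.degrees(np.arctan2(-ey[0],ey[1])))
W=lambda x,y,z:np.r_[c[:2]+ex*x+ey*y,z]
def blob(cm,box,lo,hi):
    x0,y0,x1,y1=[int(v/1.5) for v in box]; g=cv2.cvtColor(cm[0],cv2.COLOR_BGR2GRAY)[y0:y1,x0:x1]
    m=cv2.inRange(g,lo,hi); n,l,s,ce=cv2.connectedComponentsWithStats(m); i=1+np.argmax(s[1:,4])
    pts=np.argwhere(l==i)[:,::-1].astype(np.float32)+[x0,y0]
    rc=cv2.minAreaRect(pts.astype(np.float32)); print("blob",s[i,4],rc); return np.array(rc[0])
pt=blob(a,(355,285,392,358),0,50); ps=blob(b,(402,218,468,246),0,45)
o1,d1=ray(a,pt);o2,d2=ray(b,ps)
st=np.linalg.lstsq(np.c_[d1,-d2],o2-o1,rcond=None)[0]
p1=o1+d1*st[0];p2=o2+d2*st[1];P=(p1+p2)/2
print("bar",P,"gap",np.linalg.norm(p1-p2),"in board",(P[:2]-c[:2])@ex,(P[:2]-c[:2])@ey)
y=(P[:2]-c[:2])@ey+.015;z=P[2]-.106;print("radius",np.hypot(y,z),"theta",np.arctan2(z,y))
rt=blob(a,(574,262,600,298),110,255);R0=onplane(a,rt,.09);print("roller",R0,"exp",W(0,-.166,.087),"proj",proj(a,W(0,-.166,.087))*1.5)
s=r.get_state();M=Ro.from_rotvec(s["tcp_rot"]).as_matrix();print("toolx",M[:,0],"tooly",M[:,1],s["position"])
print("ex angle",np.degrees(np.arctan2(ex[1],ex[0])),"tooly angle",np.degrees(np.arctan2(M[1,1],M[0,1])))
E
python3 m.py
```

```text
bolt [0.5542 0.1146 0.018 ]
bolt [0.4543 0.0892 0.018 ]
bolt [ 0.648  -0.2614  0.018 ]
bolt [ 0.5479 -0.2896  0.018 ]
bolt spans 0.10312773387603576 0.10398342941349428 0.3875433255599494 0.3901430783450675
centre [ 0.5510895  -0.08682492  0.018     ] ey [-0.24095333  0.9705367 ] yaw 13.942813566309484
blob 413 ((251.35760498046875, 212.77947998046875), (40.04026412963867, 14.638077735900879), 75.57923126220703)
blob 470 ((288.5, 155.5), (41.0, 15.0), 0.0)
bar [0.51601697 0.06222163 0.21982656] gap 0.003032937458351409 in board 0.0018740811311952542 0.15310599703592145
radius 0.20301751571101942 theta 0.5951990499315883
blob 202 ((392.0, 186.5), (21.0, 14.0), 90.0)
roller [ 0.59106447 -0.24571505  0.09      ] exp [ 0.59108776 -0.24793402  0.087     ] proj [588.9539302  280.08214295]
toolx [9.47392342e-01 3.20074579e-01 1.18500751e-04] tooly [ 0.32007446 -0.94739152 -0.00128716] [ 0.2079308  -0.61545197  0.22784885]
ex angle 13.942813566309484 tooly angle -71.33255595478477
```

Request:
step_arm --gripper '[1,1,1,1,1,1,1,1,1,1,1,1]' --pt "32 31 0" --pt "32 31 0" --pt "32 31 0" --pt "32 31 0" --pt "32 31 0" --pt "32 31 0" --pt "32 31 0" --pt "32 31 0" --pt "32 31 0" --pt "32 30 -10" --pt "32 29 -20" --pt "31 29 -28" --turn '[0.9,0.9,0.9,0.9,0.9,0.9,0.9,0.9,0.9,0.9,0.9,0.76]' --squeeze 10

```text
t: 1.7
position: [0.5925, -0.2479, 0.171]
tcp_rot: [1.929, 2.477, 0.001]
ft_force: [0.2, -0.1, 0.2]
finger_gap: 0.0005
grip_force: 0.0
```

Request:
step_arm --gripper '[1,1,1]' --pt "0 0 0" --pt "0 0 0" --pt "0 0 0" --turn '[0,0,0]'

```text
t: 2.08
position: [0.5909, -0.25, 0.172]
tcp_rot: [1.936, 2.472, 0.0]
ft_force: [-0.1, -0.0, 0.1]
finger_gap: 0.0004
grip_force: 0.0
```

Run:
```python
from h import *
a=cam("wrist");b=cam("side")
cv2.imwrite("pics/w1.png",np.hstack([cv2.resize(a[0],(400,300)),b[0][90:240,200:400].repeat(2,0).repeat(2,1)]))
print(proj(a,[.591,-.247,.098])*400/512)
```

```text
[199.21831596 159.34608374]
```

View pics/w1.png

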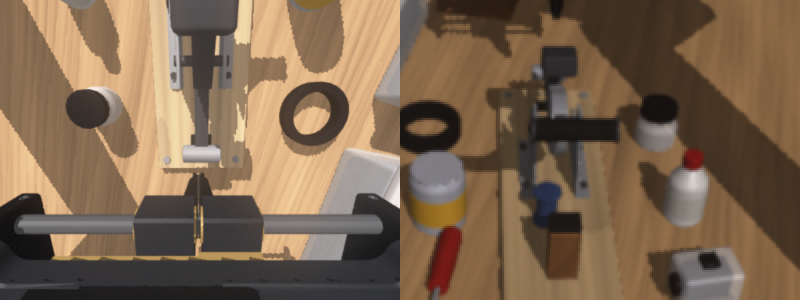

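The wrist view shows the roller centred at about (201,153), against a prediction of (199,159). So I shift about 4 mm in +y and then press down in small steps.

Request:
step_arm --gripper '[1,1,1,1,1,1,1,1,1]' --pt "-1 4 -15" --pt "0 0 -20" --pt "0 0 -15" --pt "0 0 -8" --pt "0 0 -8" --pt "0 0 -8" --pt "0 0 -8" --pt "0 0 -5" --pt "0 0 0" --turn '[0,0,0,0,0,0,0,0,0]'

```text
t: 3.3
position: [0.5897, -0.2446, 0.0831]
tcp_rot: [-1.935, -2.474, 0.0]
ft_force: [-0.4, -0.3, 0.2]
finger_gap: 0.0004
grip_force: 0.0
```

Request:
step_arm --gripper '[1,1,1,1,1,1]' --pt "0 0 -6" --pt "0 0 -6" --pt "0 0 -6" --pt "0 0 -4" --pt "0 0 -2" --pt "0 0 0" --turn '[0,0,0,0,0,0]'

```text
t: 4.05
position: [0.59, -0.2448, 0.0595]
tcp_rot: [-1.935, -2.475, 0.0]
ft_force: [0.2, 0.4, -0.6]
finger_gap: 0.0002
grip_force: 0.0
```

Run:
```python
from h import *
a=cam("wrist");b=cam("side")
cv2.imwrite("pics/w2.png",np.hstack([cv2.resize(a[0],(400,300)),b[0][90:240,200:400].repeat(2,0).repeat(2,1)]))
```

```text
(no output)
```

View pics/w2.png

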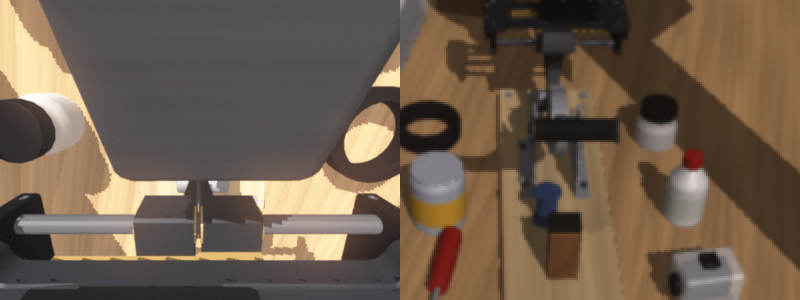

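The block has tipped over towards the roller and the force is nearly zero. I'll lift straight up and move over the pad bar.

Request:
step_arm --gripper '[1,1,1,1,1,1,1,1]' --pt "0 0 5" --pt "0 0 10" --pt "0 0 20" --pt "0 0 40" --pt "0 0 50" --pt "0 0 50" --pt "0 0 50" --pt "0 0 10" --turn '[0,0,0,0,0,0,0,0]'

```text
t: 5.15
position: [0.5917, -0.2456, 0.3022]
tcp_rot: [1.929, 2.466, 0.003]
ft_force: [0.2, 0.0, -0.1]
finger_gap: 0.0009
grip_force: 0.0
```

Request:
step_arm --gripper '[1,1,1,1,1,1,1,1,1,1,1,1]' --pt "-8 31 0" --pt "-8 31 0" --pt "-8 31 0" --pt "-8 31 0" --pt "-8 31 0" --pt "-8 31 0" --pt "-8 31 0" --pt "-7 31 0" --pt "-7 31 0" --pt "-7 32 0" --pt "0 0 0" --pt "0 0 0" --turn '[0,0,0,0,0,0,0,0,0,0,0,0]'

```text
t: 6.65
position: [0.5129, 0.0658, 0.2944]
tcp_rot: [1.935, 2.475, -0.001]
ft_force: [-0.2, 0.2, 0.6]
finger_gap: 0.0007
grip_force: 0.0
```

Run:
```python
from h import *
a=cam("wrist");b=cam("side")
cv2.imwrite("pics/w3.png",np.hstack([cv2.resize(a[0],(400,300)),b[0][50:200,200:400].repeat(2,0).repeat(2,1)]))
for y,z in((.153,.220),(.158,.221)):
  p=[.5511-.241*y,-.0868+.9705*y,z]; print(proj(a,p)*400/512, (proj(b,p)-[200,50])*2+[400,0])
```

```text
[198.92881878 165.31931262] [577.40693702 210.44489216]
[198.93506339 161.45936497] [577.86119135 212.83577063]
```

View pics/w3.png

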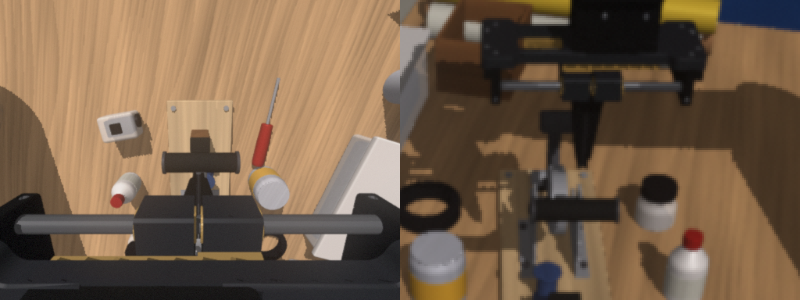

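The bar is at about (201,162), which matches the y = 0.158 m estimate, and the pawl block is still tipped. I'll come down onto the bar and follow its arc.

Request:
step_arm --gripper '[1,1,1,1,1,1,1]' --pt "0 0 -25" --pt "0 0 -15" --pt "0 0 -7" --pt "-2 7 -12" --pt "-1.5 6 -12" --pt "-1 5 -12" --pt "0 0 0" --turn '[0,0,0,0,0,0,0]'

```text
t: 7.62
position: [0.5085, 0.0842, 0.2116]
tcp_rot: [1.935, 2.475, -0.001]
ft_force: [1.2, -0.2, -0.8]
finger_gap: 0.0007
grip_force: 0.0
```

Request:
step_arm --gripper '[1,1,1,1,1,1,1]' --pt "-1 4 -12" --pt "-1 4 -12" --pt "-1 3 -12" --pt "-0.5 2 -12" --pt "0 1 -12" --pt "0 1 -6" --pt "0 0 0" --turn '[0,0,0,0,0,0,0]'

```text
t: 8.5
position: [0.5042, 0.0986, 0.1443]
tcp_rot: [-1.935, -2.474, 0.004]
ft_force: [-0.1, 0.0, 0.8]
finger_gap: 0.0003
grip_force: 0.0
```

Request:
step_arm --gripper '[1,1,1]' --pt "0 0 -4" --pt "0 0 -4" --pt "0 0 -4" --turn '[0,0,0]'

```text
t: 8.88
position: [0.5049, 0.0993, 0.1336]
tcp_rot: [-1.935, -2.474, -0.0]
ft_force: [-1.0, 0.5, 3.1]
finger_gap: 0.0004
grip_force: 1.4
```

Run:
```python
from h import *
a=cam("wrist");b=cam("side")
cv2.imwrite("pics/w4.png",np.hstack([cv2.resize(a[0],(400,300)),b[0][90:240,200:400].repeat(2,0).repeat(2,1)]))
print(r.get_state()["ft_force"],r.get_state()["position"])
for y,z in((.195,.106),):
  p=[.5511-.241*y,-.0868+.9705*y,z]; print(proj(a,p)*400/512, (proj(b,p)-[200,90])*2+[400,0])
```

```text
[0.90322945 0.0882145  0.43311051] [0.50497415 0.09916271 0.13316983]
[198.56132177 175.57774846] [572.83731352 246.39502924]
```

View pics/w4.png

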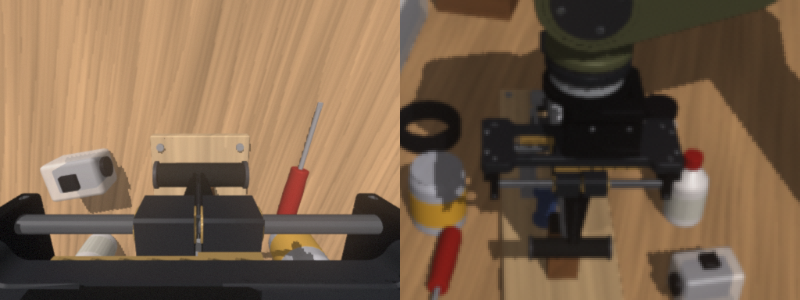

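The bar is at about (570,247) in the side view, which is nearly level. I'll finish pressing to the stop.

Request:
step_arm --gripper '[1,1,1]' --pt "0 0 -1" --pt "0 0 -1" --pt "0 0 0" --turn '[0,0,0]'

```text
t: 9.35
position: [0.5051, 0.0991, 0.1317]
tcp_rot: [1.935, 2.475, 0.0]
ft_force: [-0.7, 0.3, 2.3]
finger_gap: 0.0006
grip_force: 1.1
```

Request:
step_arm --gripper '[1,1]' --pt "0 0 -1" --pt "0 0 0" --turn '[0,0]'

```text
t: 9.6
position: [0.5051, 0.0992, 0.1311]
tcp_rot: [1.935, 2.475, -0.0]
ft_force: [-2.6, -0.1, 5.0]
finger_gap: 0.0002
grip_force: 2.4
```

Request:
step_arm --gripper '[1,1]' --pt "0 0 -1" --pt "0 0 0" --turn '[0,0]'

```text
t: 9.85
position: [0.5052, 0.0992, 0.1309]
tcp_rot: [1.935, 2.475, -0.0]
ft_force: [-3.6, -0.5, 9.2]
finger_gap: 0.0002
grip_force: 4.5
```

Request:
step_arm --gripper '[1,1]' --pt "0 0 -2" --pt "0 0 0" --turn '[0,0]'

```text
t: 10.1
position: [0.5054, 0.0992, 0.1307]
tcp_rot: [1.935, 2.475, -0.0]
ft_force: [-8.7, -0.6, 17.7]
finger_gap: 0.0003
grip_force: 8.7
```

The bar is on its hard stop: the tip is at 0.117 m and the force rises without any motion. I'll come away.

Request:
step_arm --gripper '[1,1,1,1,1,1,1,1,1]' --pt "0 0 4" --pt "0 0 6" --pt "0 0 15" --pt "0 0 40" --pt "0 0 50" --pt "0 0 50" --pt "-40 0 30" --pt "-40 0 0" --pt "0 0 0" --turn '[0,0,0,0,0,0,0,0,0]'

```text
t: 11.22
position: [0.4239, 0.0993, 0.3243]
tcp_rot: [1.933, 2.473, 0.004]
ft_force: [0.3, -0.0, 0.6]
finger_gap: 0.0006
grip_force: 0.0
```

Request:
step_arm --gripper '[1,1,1,1,1,1,1,1,1]' --pt "-20 40 0" --pt "-20 40 0" --pt "-20 40 0" --pt "0 40 0" --pt "0 40 0" --pt "0 0 0" --pt "0 0 0" --pt "0 0 0" --pt "0 0 0" --turn '[0,0,0,0,0,0,0,0,0]'

```text
t: 12.35
position: [0.3653, 0.2985, 0.3228]
tcp_rot: [1.937, 2.473, 0.001]
ft_force: [0.6, 0.1, 0.2]
finger_gap: 0.0
grip_force: 0.0
```

Run:
```python
from h import *
a=cam("top");b=cam("side")
cv2.imwrite("pics/f.png",np.hstack([a[0][120:320,200:440].repeat(2,0).repeat(2,1)[:, :400],b[0][70:270,190:390].repeat(2,0).repeat(2,1)]))
p=[.5511-.241*.195,-.0868+.9705*.195,.106]; print((proj(a,p)-[200,120])*2,(proj(b,p)-[190,70])*2+[400,0]); print(r.get_state()["ft_force"])
```

```text
[ 66.3315385  210.71327994] [592.83731352 286.39502924]
[-0.02029288  0.29009094 -0.43846945]
```

View pics/f.png

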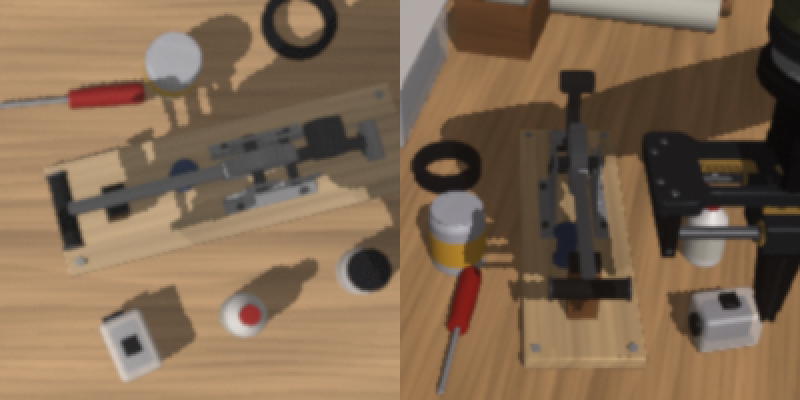

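The arm is down on its rest, with the bar at (65,210) and (590,288) where it was predicted. The pawl block is tipped over and the loose things are where they stood.

```bash
python3 -c "
from plant import finish_job
print(finish_job())"
```

```text
the job is handed in; nothing more can be done
None
```

The job is done and handed in at about 12.5 s: the pawl is tipped free, the recliner arm is down on its rest, the robot is clear, and the loose things look undisturbed in the last pictures.

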